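# Function-test the bench grinder's latching stop button

## Task

Check the bench grinder's stop button before use: push the big three-lobed mushroom button straight in until it latches, turn it clockwise all the way by pushing a lobe sideways so that it pops back out, then, with the stop out, press the raised reset button next to it fully down. Work gently with the shut fingertips only: grip and lift nothing, and leave the start button in its collar and the loose parts round the grinder untouched. Finish clear, with the mushroom out and turned back and the reset button up.

Things in the scene. Friction and masses are not known exactly. Their poses are not given: they have to be found in the camera images.
- grinder: Dark grey bench grinder bolted down. Origin on the bench top under its bed's middle; x to its back (motor), y to its left, z up. In front of the motor a flat console, top at z 60 mm, 270 mm wide, x -120 to -16 mm, carries in a row at x -75 mm: stop (y -55), reset (y +45), start (y +95). Behind: tool rests from x -29 mm, motor from x +5 mm, wheel guards and eye shields to z 240 mm.
- stop_press (a joint): Travel of the mushroom stop: 0 = out, 0.008 m = fully in. A sprung detent holds it at either end: about 8 to 10 N starts it from the out position (less lets it come back), then it snaps in by itself within a few mm against a solid stop and stays in (latched).
- stop_head (a joint): Turn of the mushroom head about its upright axis, rad, clockwise from above positive: 0 = rest, solid stop at 0.80. When latched, turning cams the head out by about 9 mm per rad; the latch lets go at 0.5 to 0.75 rad, so turn it to the stop. Needs at most 0.17 Nm (about 7 N at a lobe). A spring turns it back to 0 when let go.
- stop_top (a point): Middle of the top of the black mushroom head, on its axis; 49 mm above the console when out, 41 mm when latched. Round hub of radius 23.5 mm, three lobes at 120 degrees, each 20 mm wide with a round end, reaching 37 mm from the axis; their tops are 5 mm, their undersides 29 mm below this point. Under the head only a ring of radius 23 mm, 4 mm high: a fingertip fits between lobes.
- stop_lobe (a point): Top of one lobe, at the centre of its round end, 27 mm from the head's axis; at rest this lobe points to the grinder's front (-x of the grinder). Moves and turns with the head; the other lobes lie at +120 and -120 degrees from it. White arrows on the lobes show the clockwise turn.
- reset_press (a joint): Travel of the reset button: 0 = up, 0.006 m = fully down. Spring return, 1.8 N at the start and 6 N fully down.
- reset_top (a point): Middle of the top of the reset button: a grey cylinder 24 mm across, standing 16 mm above the console, with only a flat 3 mm ring round it. Moves with the button.
- start_press (a joint): Travel of the start button (not to be pressed): 0 = up, 0.005 m = fully down, spring 1.5 to 5 N. A grey disc 25 mm across, sunk 1 mm in a steel collar 35 mm across and 11 mm high, next after the reset button seen from the stop.
- nut_m16: Bystander, to be left alone: steel hexagon nut 24x27x13 mm lying on the console, at its left rear corner behind the start button. Origin: centre of its underside.
- bolt_m16: Bystander, to be left alone: steel bolt 70 mm tall standing on its 27 mm head on the bench in front of the console. Origin: centre of its underside.
- bearing_1: Bystander, to be left alone: ball bearing, 47 mm across and 14 mm thick, lying flat in front of the console. Origin: centre of its underside.
- grease_tin: Bystander, to be left alone: tin 75 mm across and 60 mm tall, standing right of the grinder. Origin: centre of its underside.
- spanner_3: Bystander, to be left alone: small spanner, 129x23x6 mm, lying right of the console. Origin: centre of its underside.
- brake_pad: Bystander, to be left alone: brake pad 50x108x15 mm lying left of the console. Origin: centre of its underside.
- spark_plug: Bystander, to be left alone: spark plug 70x21x18 mm lying in front of the console's left end. Origin: centre of its underside.

How it is judged (in metres and radians):
On the way, in this order (a step that is already met when the one before it is completed fails the run):
1. the mushroom stop has been pushed in and is latched, not turned (value of joint stop_press above 0.007 m and value of joint stop_head below 0.15 rad), for 0.2 s.
2. the head has been turned clockwise to lift the latch (value of joint stop_head above 0.35 rad).
3. the reset button is pressed down with the stop out (value of joint reset_press above 0.0045 m and value of joint stop_press below 0.0015 m), for 0.1 s.
At the end, for the whole second after the job is handed in: The mushroom stop is out (within 1.5 mm) and turned back to rest (within 0.1 rad), and the reset and start buttons are up (within 1.5 mm) (value of joint each of stop_press, reset_press, start_press below 0.0015 m and value of joint stop_head below 0.1 rad); the robot touches nothing.
It fails at once if the start button is pressed (more than 2.5 mm) (value of joint start_press above 0.0025 m).
It fails at once if the fingers squeeze or hammer the grinder or its buttons with more than 38 N (contact force between the fingers and grinder above 38 N).
It fails at once if a loose part near the grinder is moved more than 20 mm or lifted more than 10 mm (distance of any of nut_m16, bolt_m16, bearing_1, grease_tin, spanner_3, brake_pad, spark_plug from where it was at the start of the episode above 0.02 m or height (world z) of nut_m16 above 0.07 m or height (world z) of any of bolt_m16, bearing_1, grease_tin, spanner_3, brake_pad, spark_plug above 0.01 m).
It also fails if it takes over 48 s, if anything falls off the work surface, if the arm or the gripper's body presses on something with over 40 N, if the wrist force passes 120 N, or if a joint passes its speed limit or range.

## Robot

A 7-joint arm with a two-finger parallel gripper is mounted at the origin on a cart in front of the work surface, level with it; the furniture and walls round the work are solid. World frame = base frame: x ahead of the robot, y to its left, z up, the work surface at z = 0. Lengths are in mm, angles in rad, forces in N, time in s.
With the tool pointing down it reaches from about 400 to 875 mm from the base axis. Payload 4.4 kg.
Tool frame: the origin (TCP) lies on the centre line of the jaws, within the pads' length; the fingertips stand 19 mm ahead of it and the grasp point (between the pads) is the TCP; z points along the fingers, y is the line along which they close (so a half turn about z gives the same grasp; the last joint's range is limited). The gripper opens to 85 mm and grips with 20 to 120 N. Pads are 22 mm wide; open, the fingers measure 114 mm over their backs; the gripper's body (76 mm by 85 mm) begins 54 mm behind the grasp point. The pads swing forward as they close: fully open they stand 13 mm farther back than shut.
Start: joints at [-1.289, 0.628, 0.038, 1.517, -0.027, 0.996, -0.02], TCP at [221.517, 611.104, 250.313] pointing down, gripper open.
Joint ranges: [-3.06, 3.06], [-0.37, 2.12], [-1.25, 1.32], [0.18, 2.47], [-1.1, 4.24], [0.23, 1.98], [-2.94, 2.94]. Speed limits (rad/s): [2.57, 2.57, 3.14, 3.14, 3.14, 3.14, 3.14].

## Interface

Orientations are given as [roll, pitch, yaw] about the fixed x, y, z axes, in that order (R = Rz(yaw) Ry(pitch) Rx(roll)).
In Python, from cell import ctrl, viewer, silhouettes gives the robot as it stands.
- The arm moves only by the shell command python3 -m creep 'ROWS'. ROWS is JSON, a list of rows, each an object with "jaw": the gripper command: -1 is shut, 1 is fully open, values between are in proportion; "xyz": the shift along the tool's x, y, z in mm, a list of three; "angular": the turn, a rotation vector about the tool's x, y, z in rad, a list of three. In form: [{"jaw": jaw, "xyz": [tx, ty, tz], "angular": [rx, ry, rz]}, ...]. A call has 1 to 12 rows; each row is the pose to reach, as a shift and turn from the pose commanded when the call began, along the tool's axes at that moment; what a row does not reach only later rows make up. A row lasts 1/8 s, in which the tool goes at most 62.5 mm and 10.7 degrees, less where a joint would pass 70% of its speed; a pose out of reach is approached as far as the arm can. A call with a gripper value outside its range is refused whole. The fingers move at their own pace and stop on an object; the grip force is fixed at half the most. Time passes only in rows, so rows that repeat a pose let the fingers close. It gives the time, the measured TCP pose, the force, the opening and the grip force at its end, in the units of the state.
- ctrl.read_state(): the state, without advancing time (a new reading comes with each control period).
- viewer.get_image(name): name is "scene" or "top"; returns (picture, depth): 420x560x3 uint8, red, green, blue; 420x560 float32, mm along the optical axis (not along the pixel's ray), 0 where there is no reading.
- viewer.camera_model(name): a dict with "fx", "fy", "cx", "cy" (pixels), "T" (4x4, takes a point from camera to world coordinates). Camera axes: x right, y down, z forward; pixel columns grow to the right and rows downward; lengths in mm; the calibration is good to about 2 mm. A picture is of the moment at which its call begins. camera_model takes no time and is no camera call.
- ctrl.finish_job(): hands the job in; it is judged then, once.
Trained networks look in the newest picture that a camera, given by its name, has taken for a name from the list of things; names that differ only in an ending like _2 or _b are one class to them, and where a whole thing is asked for, a point or a joint stands for the part that bears it (a point fixed in the world has none). Each returns a list of dicts, best first, with "score" (0 to 1); they miss things now and then, are a little off and sometimes report something else, mostly with a low value. They report only what shows in the picture. A call takes as long as a camera call.
- silhouettes(camera, target): "pixels" (420x560 bool, what is visible of it) and "xy" ([column, row] in pixels, amid what is visible of it).
The state is a dict: "clock": time; "qpos": joint angles; "qd": joint speeds; "tau": joint torques, N m; "eef_pos": TCP position; "tool_rot": TCP orientation; "force": force on the tool from outside, world axes, zero at the start; "torque": the same for the moment, N m; "width": finger opening in mm; "gripper_force": force on a finger pad.
Only numpy, scipy, OpenCV 4.12 (cv2) and the standard library are available. Lean on these libraries where they do the work, as an engineer would, in place of code of your own. Each camera call takes 0.05 s, during which the arm holds its last target. There are 200 camera calls.

## Working session

There is one attempt and no reset: what is moved stays moved. The work goes in short steps, Python scripts to look and compute and a shell command to move; the robot and the scene stay as the last step left them, time stands still between calls to the robot, and variables do not carry over. Pictures are saved under pics/ and viewed, at most 10 in all, crops included, and the job is handed in when it is done.

```bash
mkdir -p pics
cat > h.py <<'E'
import numpy as np,cv2
from cell import ctrl,viewer,silhouettes
def cloud(name,d):
    m=viewer.camera_model(name);T=np.array(m["T"])
    v,u=np.mgrid[:420,:560]
    p=np.stack([(u-m["cx"])*d/m["fx"],(v-m["cy"])*d/m["fy"],d],-1)
    P=p@T[:3,:3].T+T[:3,3]; P[d<=0]=np.nan
    return P
E
python3 - <<'E'
from h import *
s=ctrl.read_state();print(s["clock"],s["eef_pos"],s["tool_rot"],s["width"])
ims=[]
for c in ("scene","top"):
    im,d=viewer.get_image(c);P=cloud(c,d);np.save(c+".npy",P);cv2.imwrite(f"pics/{c}0.png",im[...,::-1])
    for t in ("stop_top","reset_top","start_press","stop_lobe","grinder"):
        for r in silhouettes(c,t)[:2]:
            q=P[r["pixels"]];print(c,t,round(r["score"],2),r["xy"],r["pixels"].sum(),np.nanmedian(q,0).round(1),np.nanpercentile(q[:,2],95).round(1))
E
```

```text
0.0 [221.32279607 610.54195126 249.3921686 ] [-3.13973560e+00  4.23282044e-05  2.79380861e+00] 85.48246620572434
scene stop_top 0.76 [273.2, 218.6] 581 [474.8  84.2 103.5] 111.2
scene stop_top 0.45 [242.0, 210.3] 86 [483.4 190.   76.7] 79.1
scene reset_top 0.29 [269.6, 223.2] 620 [475.   84.4 103.4] 111.2
scene start_press 0.53 [229.3, 201.5] 48 [489.8 245.3  72.1] 73.5
scene stop_lobe 0.98 [272.5, 220.4] 618 [475.   84.3 103.4] 111.2
scene stop_lobe 0.6 [203.1, 232.9] 254 [410.1 216.9  35.7] 71.1
scene grinder 0.95 [289.8, 208.8] 16432 [571.6  82.9  78.2] 201.6
top stop_top 0.59 [337.2, 233.5] 95 [498.5 -65.5   3.2] 6.1
top stop_top 0.56 [277.4, 231.7] 415 [484.6  95.9 105.3] 109.5
top reset_top 0.52 [234.5, 232.8] 79 [486.6 195.4  75. ] 78.4
top start_press 0.65 [214.5, 233.2] 84 [490.1 245.   69.3] 72.1
top stop_lobe 0.93 [275.3, 233.7] 385 [484.3  96.  105.7] 109.7
top grinder 0.6 [253.7, 202.1] 11941 [566.8 146.1 100.8] 202.4
```

```bash
ls pics
```

```text
scene0.png
top0.png
```

View pics/top0.png

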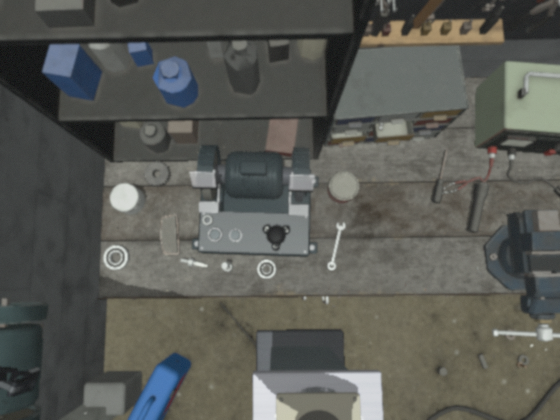

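View pics/scene0.png

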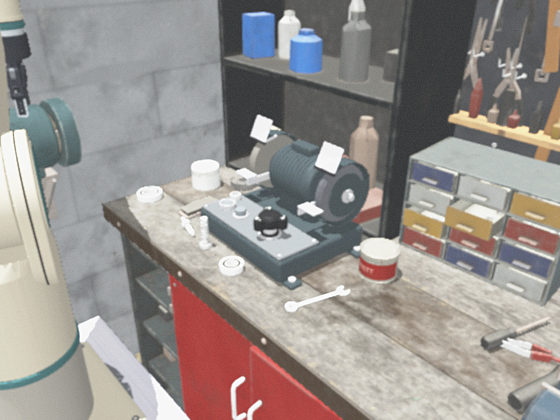

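The top view shows the stop at about (277,233), reset at (235,235), and start at (214,234), with the nut at (207,219). The scene view agrees, and the arm is clear of the grinder. Next I'll refine the positions and yaw.

Run:
```python
from h import *
for c in ("top","scene"):
    P=np.load(c+".npy").reshape(-1,3);P=P[~np.isnan(P[:,0])]
    def near(x,y,r,z0,z1):
        q=P[(np.hypot(P[:,0]-x,P[:,1]-y)<r)&(P[:,2]>z0)&(P[:,2]<z1)];
        return len(q),q.mean(0).round(1),q.min(0).round(1),q.max(0).round(1)
    print(c,"stop",*near(484,93,50,98,125));print("hub",*near(484,93,50,107,125));print("reset",*near(487,194,22,70,90));print("start",*near(490,245,26,66,85))
    q=P[(P[:,0]>400)&(P[:,0]<600)&(abs(P[:,1]-140)<170)&(P[:,2]>55)&(P[:,2]<65)]
    print("rect",cv2.minAreaRect(q[:,:2].astype(np.float32)),np.median(q[:,2]))
    # front edge
    ed=[]
    for y in range(20,270,10):
        a=q[abs(q[:,1]-y)<5]
        if len(a)>3: ed.append((y,np.sort(a[:,0])[1]))
    ed=np.array(ed);f=np.polyfit(ed[:,0],ed[:,1],1);print("front edge slope",f,np.std(ed[:,1]-np.polyval(f,ed[:,0])))
im=cv2.imread("pics/top0.png")[180:285,180:320]
cv2.imwrite("pics/crop1.png",cv2.resize(im,None,fx=5,fy=5,interpolation=cv2.INTER_CUBIC))
```

```text
top stop 423 [482.5  96.5 105.3] [447.   64.5  98. ] [507.2 128.6 115.2]
hub 134 [482.5  96.7 108.6] [458.4  79.2 107. ] [503.5 116.7 115.2]
reset 74 [487.2 196.1  75.4] [476.6 185.   70.5] [498.9 207.8  80.3]
start 145 [489.9 246.2  69.7] [473.  229.6  66.1] [507.7 262.1  76.3]
rect ((502.8086853027344, 150.56065368652344), (190.4886932373047, 276.1441650390625), 0.17373035848140717) 59.3871250971946
front edge slope [2.14615098e-02 4.40475779e+02] 7.457223334138035
scene stop 400 [477.1  88.1 106.3] [446.3  60.9  98.1] [505.7 127.1 113. ]
hub 173 [481.   91.4 109.7] [450.1  64.8 107. ] [502.3 119.6 113. ]
reset 82 [485.4 192.2  76. ] [474.6 180.8  70.1] [497.8 205.8  79.8]
start 132 [488.2 241.9  71.4] [471.  225.5  66. ] [507.1 261.4  75.5]
rect ((502.5771789550781, 148.5759735107422), (194.5587921142578, 279.71087646484375), 0.044820982962846756) 61.113435936826704
front edge slope [3.58636079e-03 4.39973660e+02] 10.077206007331126
```

View pics/crop1.png

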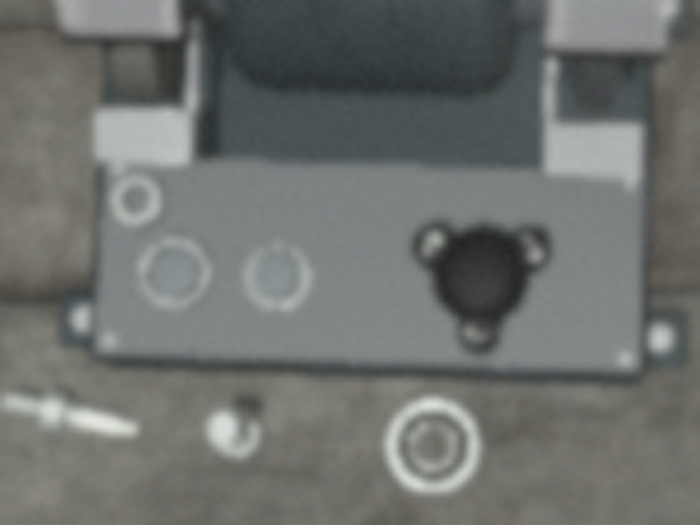

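The crop shows the front lobe pointing to the console's front, with a yaw of about -0.048 (agreeing with the start/stop line). Averaging the two cameras gives stop (482,94), reset (486,194) and start (489,244). The current tool yaw of 2.79 already suits the lobe push, so I'll keep it and move above the stop with the jaws shut.

```bash
cat >> h.py <<'E'
def go(x,y,z):
    from scipy.spatial.transform import Rotation as R
    s=ctrl.read_state();r=R.from_euler("xyz",s["tool_rot"]).as_matrix()
    return (r.T@(np.array([x,y,z])-s["eef_pos"])).round(1)
E
python3 -m creep '[{"jaw":-1,"xyz":[-421,-397,80],"angular":[0,0,0]},{"jaw":-1,"xyz":[-421,-397,80],"angular":[0,0,0]},{"jaw":-1,"xyz":[-421,-397,80],"angular":[0,0,0]},{"jaw":-1,"xyz":[-421,-397,80],"angular":[0,0,0]},{"jaw":-1,"xyz":[-421,-397,80],"angular":[0,0,0]},{"jaw":-1,"xyz":[-421,-397,80],"angular":[0,0,0]},{"jaw":-1,"xyz":[-421,-397,80],"angular":[0,0,0]},{"jaw":-1,"xyz":[-421,-397,80],"angular":[0,0,0]},{"jaw":-1,"xyz":[-421,-397,80],"angular":[0,0,0]},{"jaw":-1,"xyz":[-421,-397,80],"angular":[0,0,0]},{"jaw":-1,"xyz":[-421,-397,80],"angular":[0,0,0]},{"jaw":-1,"xyz":[-421,-397,80],"angular":[0,0,0]}]'
python3 - <<'E'
from h import *
s=ctrl.read_state();print(s["clock"],s["eef_pos"],s["tool_rot"],s["force"],s["width"],go(482,94,140))
for c in ("scene",):
    im,d=viewer.get_image(c);cv2.imwrite("pics/s1.png",cv2.resize(im[130:270,190:370,::-1],None,fx=4,fy=4,interpolation=cv2.INTER_CUBIC))
E
```

```text
clock: 2.1
eef_pos: [481.6, 95.8, 170.5]
tool_rot: [3.141, -0.0, 2.795]
force: [0.3, 0.3, -0.3]
width: -0.2
gripper_force: 0.0
2.1 [481.5771519   95.80477952 170.45912684] [ 3.14074428e+00 -4.74101023e-04  2.79541778e+00] [ 0.3384508   0.34485065 -0.33891336] -0.21536949353747453 [-1.  -1.6 30.5]
```

View pics/s1.png

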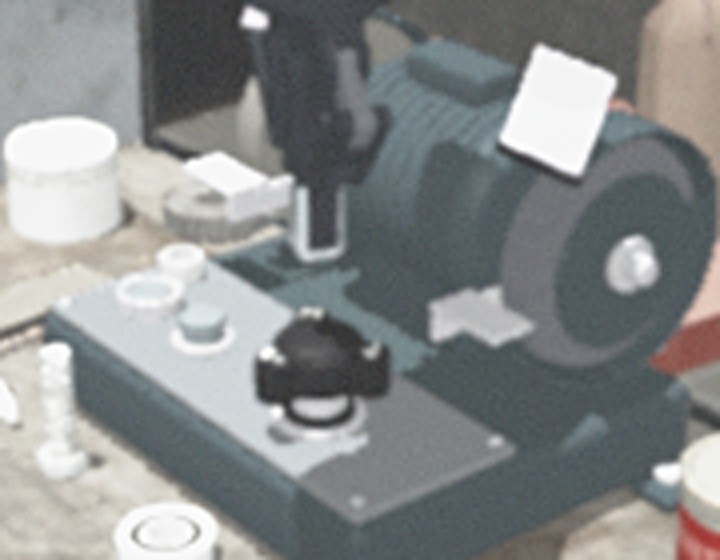

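The shut fingertips (322,260) hang right over the mushroom (318,355) and clear of everything else. Descending to just above it, then pressing in small steps.

```bash
python3 -m creep '[{"jaw":-1,"xyz":[-1,-1.5,25],"angular":[0,0,0]},{"jaw":-1,"xyz":[-1,-1.5,37],"angular":[0,0,0]},{"jaw":-1,"xyz":[-1,-1.5,40],"angular":[0,0,0]},{"jaw":-1,"xyz":[-1,-1.5,41.5],"angular":[0,0,0]},{"jaw":-1,"xyz":[-1,-1.5,43],"angular":[0,0,0]},{"jaw":-1,"xyz":[-1,-1.5,44],"angular":[0,0,0]},{"jaw":-1,"xyz":[-1,-1.5,44],"angular":[0,0,0]}]'
```

```text
clock: 3.02
eef_pos: [482.8, 92.9, 127.0]
tool_rot: [3.141, 0.001, 2.794]
force: [-0.1, -0.0, 4.1]
width: 0.4
gripper_force: 2.0
```

```bash
python3 -m creep '[{"jaw":-1,"xyz":[0,0,1],"angular":[0,0,0]},{"jaw":-1,"xyz":[0,0,2],"angular":[0,0,0]},{"jaw":-1,"xyz":[0,0,3],"angular":[0,0,0]},{"jaw":-1,"xyz":[0,0,3],"angular":[0,0,0]}]'
```

```text
clock: 3.52
eef_pos: [482.2, 92.5, 123.0]
tool_rot: [-3.141, -0.0, 2.794]
force: [0.1, -0.9, 0.4]
width: -0.2
gripper_force: 0.0
```

The force vanished, so it appears to have snapped in. I'll touch it again at the latched height to confirm.

```bash
python3 -m creep '[{"jaw":-1,"xyz":[0,0,1.5],"angular":[0,0,0]},{"jaw":-1,"xyz":[0,0,3],"angular":[0,0,0]},{"jaw":-1,"xyz":[0,0,4],"angular":[0,0,0]},{"jaw":-1,"xyz":[0,0,5],"angular":[0,0,0]},{"jaw":-1,"xyz":[0,0,5],"angular":[0,0,0]}]'
```

```text
clock: 4.15
eef_pos: [482.7, 92.6, 119.9]
tool_rot: [3.141, 0.001, 2.794]
force: [-3.3, -0.7, 18.2]
width: 0.3
gripper_force: 9.0
```

Solid stop at tip z≈101, so it is latched. Lifting and moving the fingertips to the right of the front lobe, low down beside it.

```bash
python3 -m creep '[{"jaw":-1,"xyz":[0,0,-15],"angular":[0,0,0]},{"jaw":-1,"xyz":[10,-10,-20],"angular":[0,0,0]},{"jaw":-1,"xyz":[38,-42,-20],"angular":[0,0,0]},{"jaw":-1,"xyz":[38,-42,-20],"angular":[0,0,0]},{"jaw":-1,"xyz":[38,-42,-5],"angular":[0,0,0]},{"jaw":-1,"xyz":[38,-42,10],"angular":[0,0,0]},{"jaw":-1,"xyz":[38,-42,22],"angular":[0,0,0]},{"jaw":-1,"xyz":[38,-42,29],"angular":[0,0,0]},{"jaw":-1,"xyz":[38,-42,29],"angular":[0,0,0]}]'
python3 - <<'E'
from h import *
im,d=viewer.get_image("scene");cv2.imwrite("pics/s2.png",cv2.resize(im[130:270,190:370,::-1],None,fx=4,fy=4,interpolation=cv2.INTER_CUBIC))
E
```

```text
clock: 5.28
eef_pos: [432.1, 66.1, 88.9]
tool_rot: [-3.141, -0.001, 2.794]
force: [-0.9, 0.0, -0.3]
width: -0.2
gripper_force: 0.0
```

View pics/s2.png

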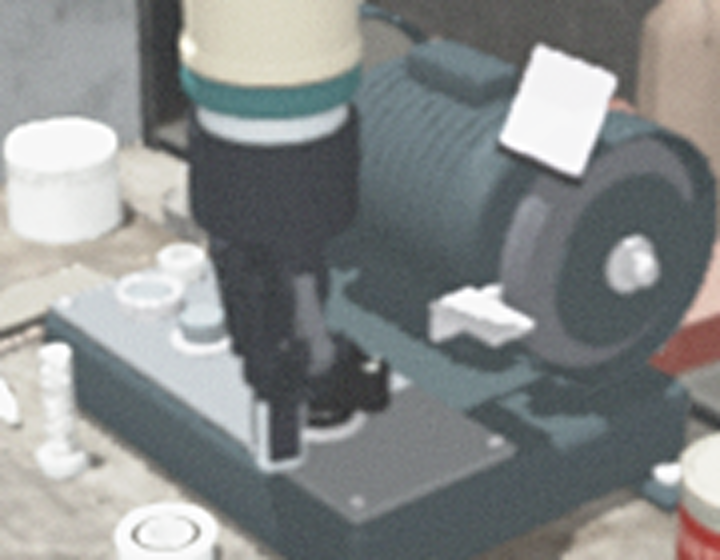

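The head sits low (latched) and the fingertips (280,440) are in front right of the lobe, free of contact. Pushing along tool +y.

```bash
python3 -m creep '[{"jaw":-1,"xyz":[0,4,0],"angular":[0,0,0]},{"jaw":-1,"xyz":[0,7,0],"angular":[0,0,0]},{"jaw":-1,"xyz":[0,10,0],"angular":[0,0,0]},{"jaw":-1,"xyz":[0,12,0],"angular":[0,0,0]},{"jaw":-1,"xyz":[0,14,0],"angular":[0,0,0]},{"jaw":-1,"xyz":[0,16,0],"angular":[0,0,0]},{"jaw":-1,"xyz":[0,18,0],"angular":[0,0,0]},{"jaw":-1,"xyz":[0,20,0],"angular":[0,0,0]}]'
```

```text
clock: 6.32
eef_pos: [437.9, 84.4, 89.2]
tool_rot: [-3.14, -0.002, 2.793]
force: [-3.3, -2.5, 3.1]
width: -0.1
gripper_force: 2.1
```

```bash
python3 -m creep '[{"jaw":-1,"xyz":[0,2,0],"angular":[0,0,0]},{"jaw":-1,"xyz":[0,4,0],"angular":[0,0,0]},{"jaw":-1,"xyz":[0,6,0],"angular":[0,0,0]},{"jaw":-1,"xyz":[0,8,0],"angular":[0,0,0]},{"jaw":-1,"xyz":[0,9,0],"angular":[0,0,0]}]'
```

```text
clock: 6.95
eef_pos: [438.4, 91.8, 89.1]
tool_rot: [-3.136, -0.006, 2.793]
force: [-7.5, -4.2, 8.2]
width: 0.2
gripper_force: 4.6
```

```bash
python3 -m creep '[{"jaw":-1,"xyz":[-0.5,2,0],"angular":[0,0,0]},{"jaw":-1,"xyz":[-1,4,0],"angular":[0,0,0]},{"jaw":-1,"xyz":[-1.5,6,0],"angular":[0,0,0]},{"jaw":-1,"xyz":[-1.5,7,0],"angular":[0,0,0]},{"jaw":-1,"xyz":[-1.5,7,0],"angular":[0,0,0]}]'
python3 - <<'E'
from h import *
im,d=viewer.get_image("scene");cv2.imwrite("pics/s3.png",cv2.resize(im[130:270,190:370,::-1],None,fx=4,fy=4,interpolation=cv2.INTER_CUBIC))
E
```

```text
clock: 7.58
eef_pos: [440.3, 99.1, 89.0]
tool_rot: [-3.136, -0.01, 2.795]
force: [-12.3, 0.9, 10.5]
width: 0.4
gripper_force: 6.0
```

View pics/s3.png

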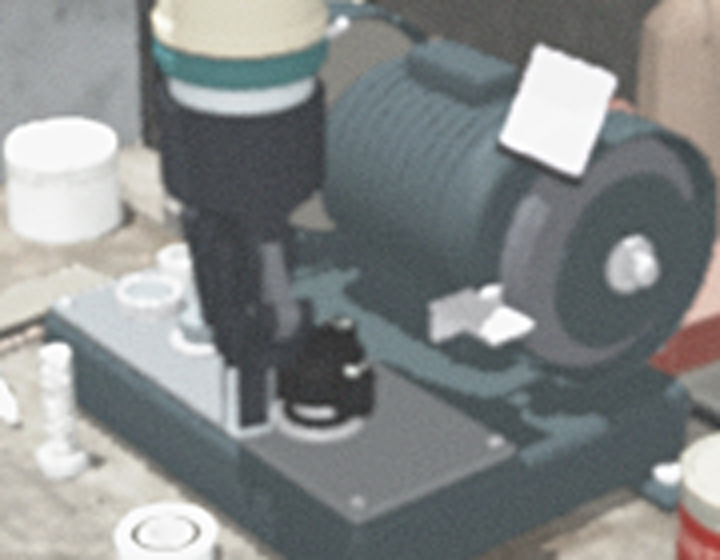

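The head is turned (estimate ~0.79 rad) and stands higher again, with its ring visible at (315,410). One small extra push to be sure, then backing off along the same path.

```bash
python3 -m creep '[{"jaw":-1,"xyz":[-1,2,0],"angular":[0,0,0]},{"jaw":-1,"xyz":[-1,3,0],"angular":[0,0,0]},{"jaw":-1,"xyz":[-1,3,0],"angular":[0,0,0]}]'
python3 -m creep '[{"jaw":-1,"xyz":[0,-4,0],"angular":[0,0,0]},{"jaw":-1,"xyz":[1,-8,0],"angular":[0,0,0]},{"jaw":-1,"xyz":[2,-12,0],"angular":[0,0,0]},{"jaw":-1,"xyz":[3,-16,0],"angular":[0,0,0]},{"jaw":-1,"xyz":[3,-20,0],"angular":[0,0,0]},{"jaw":-1,"xyz":[3,-26,0],"angular":[0,0,0]},{"jaw":-1,"xyz":[3,-32,0],"angular":[0,0,0]},{"jaw":-1,"xyz":[3,-42,0],"angular":[0,0,0]},{"jaw":-1,"xyz":[3,-42,-30],"angular":[0,0,0]},{"jaw":-1,"xyz":[3,-42,-60],"angular":[0,0,0]},{"jaw":-1,"xyz":[3,-42,-60],"angular":[0,0,0]}]'
python3 - <<'E'
from h import *
im,d=viewer.get_image("scene");cv2.imwrite("pics/s4.png",cv2.resize(im[130:270,190:370,::-1],None,fx=4,fy=4,interpolation=cv2.INTER_CUBIC))
for c in ("scene","top"):
    if c=="top": im,d=viewer.get_image(c)
    P=cloud(c,d).reshape(-1,3);m=np.hypot(P[:,0]-482,P[:,1]-94)<20;q=P[m&(P[:,2]>90)&(P[:,2]<120),2];print(c,len(q),np.percentile(q,[50,75,95]))
E
```

```text
clock: 8.0
eef_pos: [441.7, 102.3, 89.0]
tool_rot: [-3.137, -0.011, 2.796]
force: [-12.9, 1.4, 10.9]
width: -0.2
gripper_force: 6.5
clock: 9.38
eef_pos: [432.5, 63.2, 151.0]
tool_rot: [3.139, 0.004, 2.793]
force: [-0.5, 0.5, -0.3]
width: -0.0
gripper_force: 0.0
scene 174 [101.28919421 102.58966342 104.12234652]Traceback (most recent call last):
  File "<stdin>", line 5, in <module>
    return _quantile_unchecked(
        a, q, axis, out, overwrite_input, method, keepdims, weights)
    return _ureduce(a,
                    func=_quantile_ureduce_func,
    ...<5 lines>...
                    overwrite_input=overwrite_input,
                    method=method)
    r = func(a, **kwargs)
    result = _quantile(arr,
                       quantiles=q,
    ...<2 lines>...
                       out=out,
                       weights=wgt)
    slices_having_nans = np.isnan(arr[-1, ...])
                                  ~~~^^^^^^^^^
IndexError: index -1 is out of bounds for axis 0 with size 0
```

View pics/s4.png

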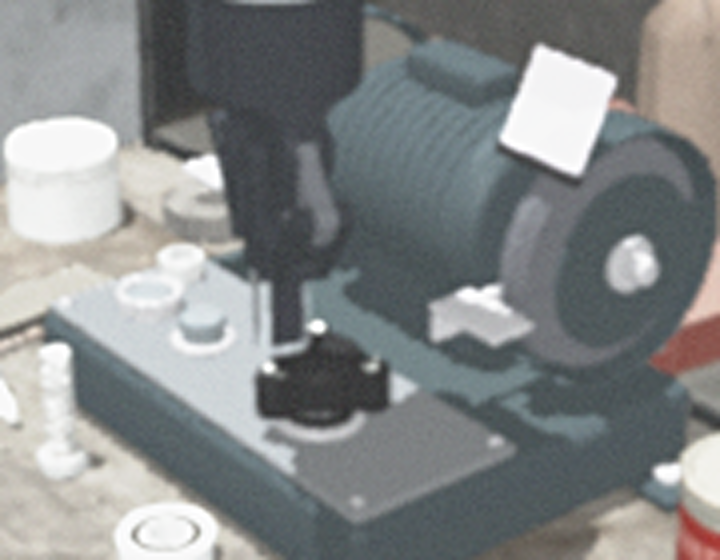

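The head is back at rest but still low (arrows at y≈370, against 350 when out), so the latch did not let go. I'll work out how far it turned in s3 by projecting the lobe points.

Run:
```python
from h import *
m=viewer.camera_model("scene");Ti=np.linalg.inv(np.array(m["T"]))
def px(p):
    c=Ti[:3,:3]@p+Ti[:3,3];return np.round([(m["fx"]*c[0]/c[2]+m["cx"]-190)*4,(m["fy"]*c[1]/c[2]+m["cy"]-130)*4]).astype(int)
for th,z in ((0,96),(.4,99.6),(.5,100.5),(.6,101.4),(.7,102.3),(.8,103.2)):
    print(th,[list(px(np.array([482+27*np.cos(a),93.5+27*np.sin(a),z]))) for a in np.array([np.pi,np.pi/3,-np.pi/3])-.048-th])
```

```text
0 [[np.int64(275), np.int64(374)], [np.int64(312), np.int64(331)], [np.int64(372), np.int64(367)]]
0.4 [[np.int64(265), np.int64(358)], [np.int64(334), np.int64(325)], [np.int64(360), np.int64(370)]]
0.5 [[np.int64(264), np.int64(353)], [np.int64(339), np.int64(324)], [np.int64(356), np.int64(370)]]
0.6 [[np.int64(264), np.int64(349)], [np.int64(344), np.int64(323)], [np.int64(351), np.int64(370)]]
0.7 [[np.int64(264), np.int64(345)], [np.int64(349), np.int64(323)], [np.int64(346), np.int64(370)]]
0.8 [[np.int64(264), np.int64(340)], [np.int64(353), np.int64(323)], [np.int64(341), np.int64(369)]]
```

The projection puts the turn at s3 at about 0.6 rad, so the fingertip is thinner than I assumed and I stopped short. Repeating with the tip slightly higher and following the arc farther.

```bash
python3 -m creep '[{"jaw":-1,"xyz":[0,0,25],"angular":[0,0,0]},{"jaw":-1,"xyz":[0,0,45],"angular":[0,0,0]},{"jaw":-1,"xyz":[0,0,54],"angular":[0,0,0]},{"jaw":-1,"xyz":[0,10,54],"angular":[0,0,0]},{"jaw":-1,"xyz":[0,18,54],"angular":[0,0,0]},{"jaw":-1,"xyz":[0,22,54],"angular":[0,0,0]},{"jaw":-1,"xyz":[0,26,54],"angular":[0,0,0]},{"jaw":-1,"xyz":[-0.5,30,54],"angular":[0,0,0]},{"jaw":-1,"xyz":[-1,34,54],"angular":[0,0,0]},{"jaw":-1,"xyz":[-1.5,37,54],"angular":[0,0,0]},{"jaw":-1,"xyz":[-2,39,54],"angular":[0,0,0]},{"jaw":-1,"xyz":[-2,39,54],"angular":[0,0,0]}]'
```

```text
clock: 10.98
eef_pos: [440.3, 99.0, 95.2]
tool_rot: [-3.136, -0.009, 2.795]
force: [-11.5, -0.4, 10.1]
width: -0.1
gripper_force: 5.7
```

```bash
python3 -m creep '[{"jaw":-1,"xyz":[-0.5,2,0],"angular":[0,0,0]},{"jaw":-1,"xyz":[-1,4,0],"angular":[0,0,0]},{"jaw":-1,"xyz":[-1.5,6,0],"angular":[0,0,0]},{"jaw":-1,"xyz":[-1.5,6,0],"angular":[0,0,0]}]'
```

```text
clock: 11.48
eef_pos: [443.6, 105.6, 95.3]
tool_rot: [-3.138, -0.01, 2.797]
force: [-11.8, 2.9, 11.4]
width: -0.4
gripper_force: 6.4
```

```bash
python3 -m creep '[{"jaw":-1,"xyz":[-1,2,0],"angular":[0,0,0]},{"jaw":-1,"xyz":[-2,4,0],"angular":[0,0,0]},{"jaw":-1,"xyz":[-2,4,0],"angular":[0,0,0]}]'
python3 - <<'E'
from h import *
im,d=viewer.get_image("scene");cv2.imwrite("pics/s5.png",cv2.resize(im[130:270,190:370,::-1],None,fx=4,fy=4,interpolation=cv2.INTER_CUBIC))
E
```

```text
clock: 11.85
eef_pos: [445.9, 108.7, 95.3]
tool_rot: [-3.137, -0.011, 2.797]
force: [-13.7, 3.0, 11.0]
width: -0.2
gripper_force: 7.3
```

View pics/s5.png

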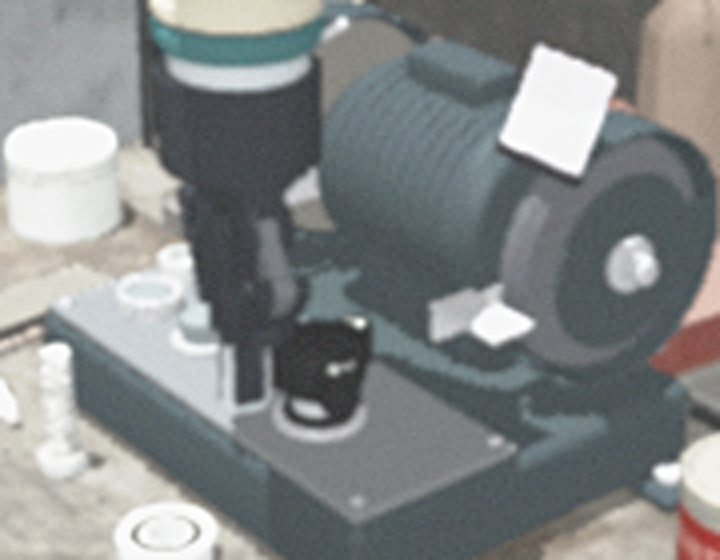

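The arrows at (355,323) and (335,370) match about 0.8 rad, which is the stop. Backing off along the same path and looking again.

```bash
python3 -m creep '[{"jaw":-1,"xyz":[1,-5,0],"angular":[0,0,0]},{"jaw":-1,"xyz":[3,-10,0],"angular":[0,0,0]},{"jaw":-1,"xyz":[5,-16,0],"angular":[0,0,0]},{"jaw":-1,"xyz":[5.5,-21,0],"angular":[0,0,0]},{"jaw":-1,"xyz":[5.5,-26,0],"angular":[0,0,0]},{"jaw":-1,"xyz":[5.5,-33,0],"angular":[0,0,0]},{"jaw":-1,"xyz":[5.5,-42,0],"angular":[0,0,0]},{"jaw":-1,"xyz":[5.5,-49,0],"angular":[0,0,0]},{"jaw":-1,"xyz":[5.5,-49,-30],"angular":[0,0,0]},{"jaw":-1,"xyz":[5.5,-49,-70],"angular":[0,0,0]},{"jaw":-1,"xyz":[5.5,-49,-70],"angular":[0,0,0]}]'
python3 - <<'E'
from h import *
im,d=viewer.get_image("scene");cv2.imwrite("pics/s6.png",cv2.resize(im[130:270,190:370,::-1],None,fx=4,fy=4,interpolation=cv2.INTER_CUBIC))
P=cloud("scene",d).reshape(-1,3);m=np.hypot(P[:,0]-482,P[:,1]-94)<20;q=P[m&(P[:,2]>90)&(P[:,2]<120),2];print(len(q),np.percentile(q,[50,75,95]))
print(go(486.3,194,150))
E
```

```text
clock: 13.28
eef_pos: [433.0, 63.4, 167.6]
tool_rot: [3.138, 0.006, 2.793]
force: [-0.4, -1.2, 0.1]
width: 0.1
gripper_force: 0.0
212 [109.14366585 110.42615409 111.62231723]
[ -6.4 141.4  16.6]
```

View pics/s6.png

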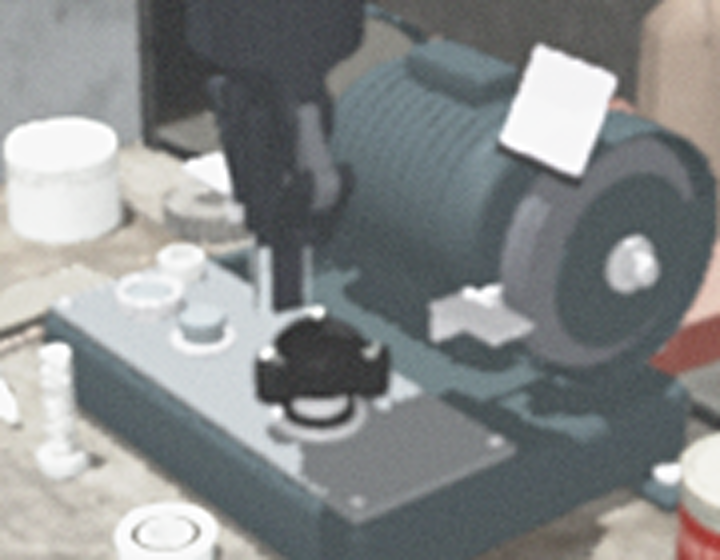

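The mushroom is out again (top ≈110 mm) with its arrows back at rest. Moving over the reset button at (205,318), just above its 76 mm top.

```bash
python3 -m creep '[{"jaw":-1,"xyz":[-3,60,0],"angular":[0,0,0]},{"jaw":-1,"xyz":[-6.5,120,0],"angular":[0,0,0]},{"jaw":-1,"xyz":[-6.5,141.5,0],"angular":[0,0,0]},{"jaw":-1,"xyz":[-6.5,141.5,0],"angular":[0,0,0]},{"jaw":-1,"xyz":[-6.5,141.5,30],"angular":[0,0,0]},{"jaw":-1,"xyz":[-6.5,141.5,60],"angular":[0,0,0]},{"jaw":-1,"xyz":[-6.5,141.5,68],"angular":[0,0,0]},{"jaw":-1,"xyz":[-6.5,141.5,70],"angular":[0,0,0]},{"jaw":-1,"xyz":[-6.5,141.5,70],"angular":[0,0,0]}]'
```

```text
clock: 14.45
eef_pos: [485.7, 193.9, 96.0]
tool_rot: [3.141, 0.001, 2.793]
force: [0.2, -0.8, 0.7]
width: 0.1
gripper_force: 0.0
```

```bash
python3 -m creep '[{"jaw":-1,"xyz":[0,0,2],"angular":[0,0,0]},{"jaw":-1,"xyz":[0,0,4],"angular":[0,0,0]},{"jaw":-1,"xyz":[0,0,6],"angular":[0,0,0]},{"jaw":-1,"xyz":[0,0,7.5],"angular":[0,0,0]},{"jaw":-1,"xyz":[0,0,8.5],"angular":[0,0,0]},{"jaw":-1,"xyz":[0,0,9],"angular":[0,0,0]},{"jaw":-1,"xyz":[0,0,9],"angular":[0,0,0]}]'
```

```text
clock: 15.32
eef_pos: [486.1, 194.4, 88.8]
tool_rot: [3.14, 0.002, 2.793]
force: [-3.0, -1.9, 25.9]
width: -0.0
gripper_force: 13.0
```

Bottomed out: 26 N, well past the spring's 6 N. Retracting and checking.

```bash
python3 -m creep '[{"jaw":-1,"xyz":[0,0,-10],"angular":[0,0,0]},{"jaw":-1,"xyz":[0,0,-50],"angular":[0,0,0]},{"jaw":-1,"xyz":[0,0,-100],"angular":[0,0,0]},{"jaw":-1,"xyz":[60,40,-140],"angular":[0,0,0]},{"jaw":-1,"xyz":[110,40,-150],"angular":[0,0,0]},{"jaw":-1,"xyz":[110,40,-150],"angular":[0,0,0]},{"jaw":-1,"xyz":[110,40,-150],"angular":[0,0,0]}]'
python3 - <<'E'
from h import *
im,d=viewer.get_image("scene");P=cloud("scene",d).reshape(-1,3)
for n,x,y,r in (("stop",482,94,20),("reset",486,194,10),("start",489,243,9)):
    q=P[np.hypot(P[:,0]-x,P[:,1]-y)<r,2];q=q[(q>62)&(q<125)];print(n,len(q),np.percentile(q,[50,95]) if len(q) else "")
P0=np.load("scene.npy").reshape(-1,3);q=P0[np.hypot(P0[:,0]-486,P0[:,1]-194)<10,2];print("reset before",np.nanpercentile(q,[50,95]))
s=ctrl.read_state();print(s["eef_pos"],s["force"]);print(ctrl.finish_job())
E
```

```text
clock: 16.2
eef_pos: [395.3, 269.3, 236.2]
tool_rot: [-3.141, 0.0, 2.795]
force: [0.5, -0.4, -0.6]
width: 0.2
gripper_force: 0.0
stop 388 [102.62713612 111.3713997 ]
reset 68 [76.57549891 78.64663274]
start 23 [71.88127288 73.06528631]
reset before [74.89042344 79.08808075]
[395.99331337 268.64432298 235.9086478 ] [0.17864354 0.47830674 0.77839374]
the job is handed in; nothing more can be done
None
```

I latched the stop, turned it to its end stop until it popped out, pressed the reset fully down and handed the job in at about 16 s. The first turn fell short at about 0.6 rad and the second reached the stop. The last depth check showed the mushroom out and the reset and start up, with the arm clear; the verdict was not shown to me.

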